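# Restack the framer's finishing cups under their dust lid

## Robot

A 7-joint arm with a two-finger parallel gripper is mounted at the origin on the work surface. World frame = base frame: x ahead of the robot, y to its left, z up, the work surface at z = 0. Lengths are in m, angles in rad, forces in N, time in s.
With the tool pointing down it reaches from about 0.35 to 0.9 m from the base axis. Payload 8.1 kg.
Tool frame: the origin (TCP) lies midway between the tips of the shut fingers; the grasp point (between the pads) lies behind it (arm.tcp_to_grasp is the z of the grasp point in the tool frame, in m); z points along the fingers, y is the line along which they close (so a half turn about z gives the same grasp; the last joint's range is limited). The gripper opens to 92 mm and grips with 3 to 60 N. Pads are 19 mm wide; open, the fingers measure 130 mm over their backs; the gripper's body (75 mm by 190 mm) begins 47 mm behind the grasp point.
Start: joints at [-1.36, 0.434, 0.025, 1.573, -0.012, 1.134, -0.075], TCP at [0.193, 0.594, 0.227] pointing down, gripper open.
Joint ranges: [-2.62, 2.62], [-0.44, 2.09], [-1.27, 1.32], [0.08, 2.57], [-1.32, 4.46], [0.12, 2], [-2.74, 2.74]. Speed limits (rad/s): [2.22, 2.22, 3.01, 3.01, 3.14, 3.14, 3.14].

## Interface

Orientations are given as a rotation vector (axis times angle).
In Python, from cell import readout, vision, arm gives the robot as it stands.
- The arm moves only by the tool carry_out, never from a script. Its argument "increments" is one flat list of numbers, 6 for each row, row after row: the shift along the world's x, y, z in mm, then the turn, a rotation vector about the world's x, y, z in rad. In form: [tx, ty, tz, wx, wy, wz, tx, ty, tz, wx, wy, wz, ...]. A call has 1 to 20 rows; each row shifts and turns the commanded pose from where the row before left it; what a row does not reach is not made up. A row lasts 1/8 s, in which the tool goes at most 62.5 mm and 10.7 degrees, less where a joint would pass 70% of its speed; a pose out of reach is approached as far as the arm can. A call with a gripper value outside its range is refused whole. "grip" is the closure, from 0 (fully open) to 1 (shut), set as the call begins (left out, the last holds). The fingers move at their own pace and stop on an object; "newtons" is the grip in N (left out, the last holds). Time passes only in rows, so rows that do not move let the fingers close. It gives the time, the measured TCP pose, the force, the opening and the grip force at its end, in the units of the state.
- readout.observe(): the state, without advancing time (a new reading comes with each control period).
- vision.get_image(name): name is "scene" or "top"; returns the picture (384x512x3 uint8, red, green, blue); there is no depth.
- vision.calibration(name): a dict with "fov_y" (degrees; the focal length in pixels is half the picture's height over the tangent of half this angle, whatever the lens; pixels are square), "cx", "cy" (the principal point, pixels), "k1" (the pictures are not rectified: a ray, as slopes to the right and down, at radius r is drawn at 1 + k1 r^2 times it, then the intrinsics apply), "pose" (4x4, takes a point from camera to world coordinates). Camera axes: x right, y up, looking along -z (the intrinsics and any distortion apply to the point x, -y, -z); pixel columns grow to the right and rows downward; lengths in m; the calibration is good to about 2 mm. A picture is of the moment at which its call begins. calibration takes no time and is no camera call.
- arm.sign_off(): hands the job in; it is judged then, once.
The state is a dict: "clock": time; "joints": joint angles; "dq": joint speeds; "joint_efforts": joint torques, N m; "position": TCP position; "ee_rot": TCP orientation; "force": force on the tool from outside, world axes, zero at the start; "ft_torque": the same for the moment, N m; "width": opening from 0.0 (shut) to 1.0 (fully open); "gripper_force": force on a finger pad.
Only numpy, scipy, OpenCV 4.12 (cv2) and the standard library are available. Lean on these libraries where they do the work, as an engineer would, in place of code of your own. Each camera call takes 0.05 s, during which the arm holds its last target. There are 200 camera calls.

## Task

Put the two loose tapered steel cups away in the stack: lift the lid off the covered cup by its knob and set it aside flat on the bench, knob up; nest one loose cup and then the other fully home in the covered cup, leaving that cup standing where it is; then put the lid back squarely on the top of the stack. Set things down rather than dropping them, and leave everything else on the bench alone, the straight-sided tin included.

Things in the scene. Friction and masses are not known exactly. Their poses are not given: they have to be found in the camera images.
- cup_base: The covered cup, upright on the bench, lid on: tapered round steel cup (mm), 66 tall, 38 across the foot, 64 across the rolled lip (the top 4), 56 clear across the mouth, wall 2.5. A raised stacking bead, also 64 across, runs round it from 40 to 46 above the foot. Origin: centre of the foot's underside, at bench height; z its axis, up. Round: yaw does not matter.
- cup_1: A loose empty cup, upright on the bench, same shape and origin as the covered cup, about 0.1 kg. Nested in another, its bead rests on the lower cup's lip: it then stands 26 mm above that cup, with 1 to 2 mm of sideways play. Held from outside at bead and lip (from 41 mm above its foot upward), the fingers stay above the lower cup's lip.
- cup_2: The other loose empty cup, upright on the bench, identical to the first. Either may go in first. Three nested cups stand 118 mm tall, which the gripper's body must clear when it later picks up the lid near them.
- lid: Round steel dust lid, loose, 0.07 kg. Origin: centre of its underside; z its axis, up. Above the origin (mm): plug 50 across from 0 to 7, goes into a cup's mouth; plate 68 across from 7 to 10, rests on the lip; dark wooden knob on a 12 mm neck, 22 across with upright sides, from 16 to 32. On a cup its origin is 59 above the cup's; on the bench at the bench surface.
- tin: Bystander: straight-sided open steel tin holding strap hangers, 60 across, 56 tall, loose, 0.25 kg. Origin: centre of its underside.
- cork_block: Bystander: cork sanding block lying flat, 64 (x) by 100 (y) by 30 tall. Origin: centre of its underside.
- cartridge_1: Bystander: blued-steel V-nail cartridge, a roof-shaped bar lying flat, 110 (x) by 18 (y) by 10 tall. Origin: centre of its underside.
- cartridge_2: Bystander: the second V-nail cartridge, the same as the first.
- corner_sample: Bystander: silver-leafed frame corner sample lying flat, two legs 112 long, 44 wide and 26 tall making an L. In its own frame it fills x and y from -45 to 67, except the square where both are above 0. Origin: on its underside, at the inner corner of the L to within 1 mm.
- try_square: Bystander: grey steel try square lying flat, 16 tall. In its own frame the stock fills x -50 to 50, y -60 to -40; the blade fills x 18 to 50, y -40 to 110. Origin: at the height of the bench.
- offcut: Bystander: wooden moulding offcut lying flat, 140 (x) by 30 (y) by 20 tall. Origin: centre of its underside.
Things that resemble listed ones, but are neither listed nor needed, are in the scene too. Leave any green or red look-alike of the lid alone.

How it is judged:
By the outcome, as a careful person would: the job done as asked, in the order asked, and still so for the second after the job is handed in, with the robot touching nothing.
It also fails if it takes over 72 s, if anything falls off the work surface, if the arm or the gripper's body presses on something with over 40 N, if the wrist force passes 120 N, or if a joint passes its speed limit or range.

## Working session

There is one attempt and no reset: what is moved stays moved. The work goes in short steps, Python scripts to look and compute and a tool call to move; the robot and the scene stay as the last step left them, time stands still between calls to the robot, and variables do not carry over. Pictures are saved under pics/ and viewed, at most 10 in all, crops included, and the job is handed in when it is done.

Besides the shell and the picture viewer there is one more tool, called after "Emit:" by a JSON object that holds its "fn" and its "kwargs", one argument or row to a line. carry_out: Moves the arm, as the interface text tells. Its arguments: {"type":"object","properties":{"increments":{"type":"array","items":{"type":"number"}},"grip":{"type":"number"},"newtons":{"type":"number"}},"required":["increments"]}

```bash
mkdir -p pics; python3 - <<'E'
from cell import readout,vision,arm
import cv2
s=readout.observe();print(s,arm.tcp_to_grasp)
for n in("scene","top"):
    c=vision.calibration(n);print(n,c)
    im=vision.get_image(n)[:,:,::-1];cv2.imwrite(f"pics/{n}0.png",im)
    cv2.imwrite(f"pics/{n}0b.png",cv2.resize(im,(800,600),interpolation=cv2.INTER_CUBIC))
E
```

```text
{'clock': 0.0, 'joints': array([-1.3595976 ,  0.43522077,  0.02495455,  1.57408213, -0.01158073,
        1.13399693, -0.07510566]), 'dq': array([-1.43972288e-03, -3.68926327e-04, -8.49971291e-05,  6.20374174e-04,
        1.52926184e-04,  4.42744903e-04, -2.01370724e-03]), 'joint_efforts': array([-8.97592035e-04, -6.67839575e+01,  9.84498337e-01, -3.14464617e+01,
       -6.07468304e-02,  4.24889009e-02,  1.69710906e-04]), 'position': array([0.19281555, 0.59398407, 0.22595192]), 'ee_rot': array([-4.90957502e-01, -3.10289751e+00,  2.45004633e-03]), 'force': array([ 0.59014762, -0.11599496, -0.34144541]), 'ft_torque': array([-0.01618026, -0.02061266, -0.01221506]), 'gripper_force': 0.0, 'width': 1.0009423701277924} -0.0188
scene {'fov_y': 57.837915104099785, 'cx': 260.38754840217723, 'cy': 192.0494647067013, 'k1': 0.01939630948548003, 'pose': array([[-0.85539867, -0.2606694 ,  0.44759868,  0.954657  ],
       [ 0.51777813, -0.45385118,  0.7252068 ,  0.63391823],
       [ 0.01410397,  0.85209774,  0.52319262,  0.54042711],
       [ 0.        ,  0.        ,  0.        ,  1.        ]])}
top {'fov_y': 45.68064094101184, 'cx': 253.61633457406182, 'cy': 187.34902105265468, 'k1': 0.041285785500798394, 'pose': array([[-0.00650451,  0.99437094, -0.10575504,  0.38799423],
       [-0.99994461, -0.00734286, -0.00753986, -0.03136013],
       [-0.00827396,  0.10570014,  0.99436363,  1.33777556],
       [ 0.        ,  0.        ,  0.        ,  1.        ]])}
```

View pics/top0b.png

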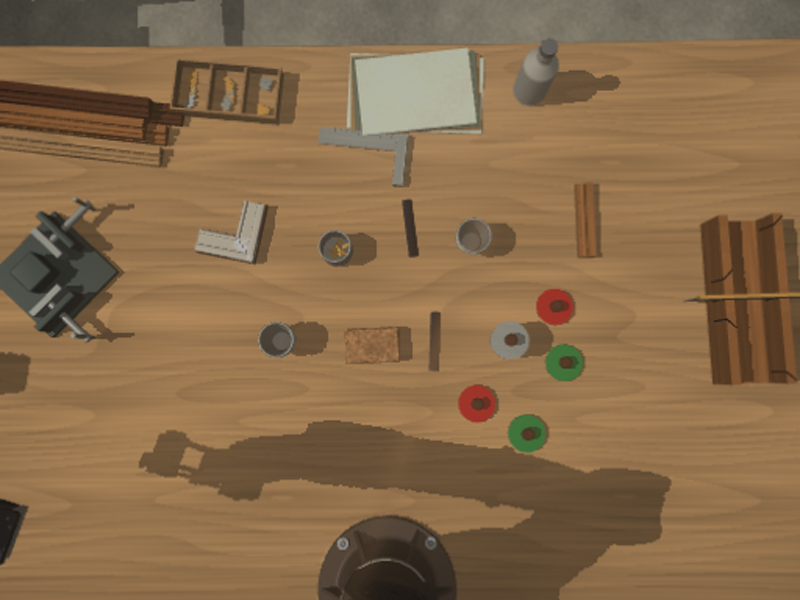

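View pics/scene0b.png

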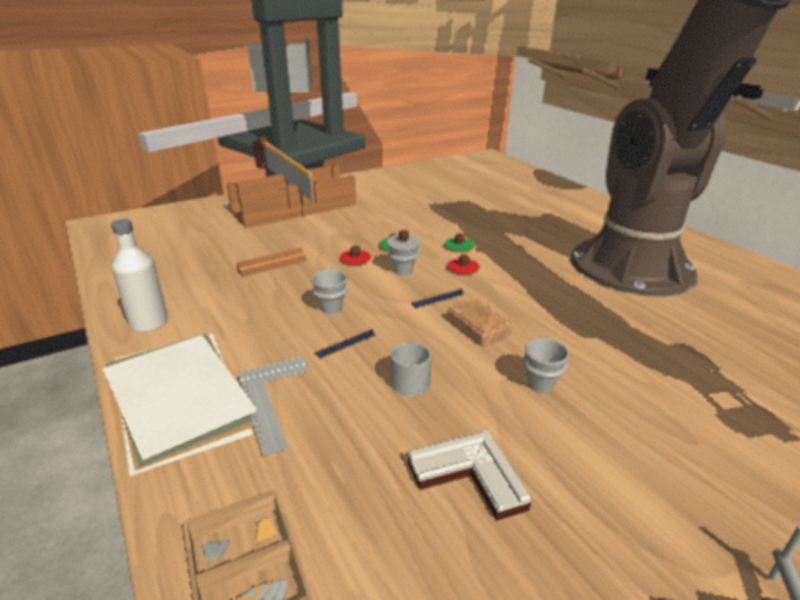

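The top view shows the lidded base cup at (511,340), loose cups at (277,340) and (474,237), and the tin with hangers at (335,248). The red and green look-alikes surround the base cup. Next are enlarged crops for exact measurement.

```bash
cat > h.py <<'E'
import numpy as np,cv2
from cell import readout,vision,arm
def KD(n):
    c=vision.calibration(n);f=192/np.tan(np.radians(c["fov_y"]/2))
    K=np.array([[f,0,c["cx"]],[0,f,c["cy"]],[0,0,1.]]);return K,np.array([c["k1"],0,0,0,0.]),c["pose"]
def proj(n,P):
    K,D,T=KD(n);Q=(np.atleast_2d(P)-T[:3,3])@T[:3,:3];Q=Q*[1,-1,-1]
    return cv2.projectPoints(Q,np.zeros(3),np.zeros(3),K,D)[0].reshape(-1,2)
def onplane(n,uv,z):
    K,D,T=KD(n);p=cv2.undistortPoints(np.array(uv,float).reshape(-1,1,2),K,D).reshape(-1,2)
    d=np.c_[p[:,0],-p[:,1],-np.ones(len(p))]@T[:3,:3].T
    return (T[:3,3]+d*((z-T[2,3])/d[:,2])[:,None])[:,:2]
def ring(x,y,z,r):
    a=np.linspace(0,2*np.pi,60);return np.c_[x+r*np.cos(a),y+r*np.sin(a),0*a+z]
def crop(im,c,h=20,s=13,rings=(),n="top"):
    u0,v0=int(c[0])-h,int(c[1])-h
    M=np.array([[s,0,-s*u0],[0,s,-s*v0]],float)
    o=cv2.warpAffine(im,M,(2*h*s,2*h*s),flags=cv2.INTER_CUBIC)
    for r in rings: cv2.polylines(o,[np.int32((proj(n,r)-[u0,v0])*s)],True,(255,0,255),1)
    for k in range(0,2*h,5):
        cv2.putText(o,str(u0+k),(k*s,9),0,.32,(0,255,255),1);cv2.putText(o,str(v0+k),(0,k*s+4),0,.32,(0,255,255),1)
    return o
E
python3 - <<'E'
from h import *
t=cv2.imread("pics/top0.png");s=cv2.imread("pics/scene0.png")
A=[(327,217.5),(177.5,217.5),(303,152)];Z=[.069,.066,.066];row=[[],[]]
for a,z in zip(A,Z):
    x,y=onplane("top",a,z)[0];print(x,y)
    R=[ring(x,y,.066,.032),ring(x,y,0,.019)] if z<.067 else [ring(x,y,.069,.034),ring(x,y,.091,.011),ring(x,y,0,.019)]
    row[0].append(crop(t,a,20,6*1,R));
    b=proj("scene",[x,y,.04])[0];row[1].append(crop(s,b,20,6,R,"scene"))
cv2.imwrite("pics/m1.png",np.vstack([np.hstack(r) for r in row]))
E
```

```text
0.43737150802376756 -0.22464455074461515
0.4403387147897155 0.1909160019131924
0.6226224390002562 -0.161848698045034
```

View pics/m1.png

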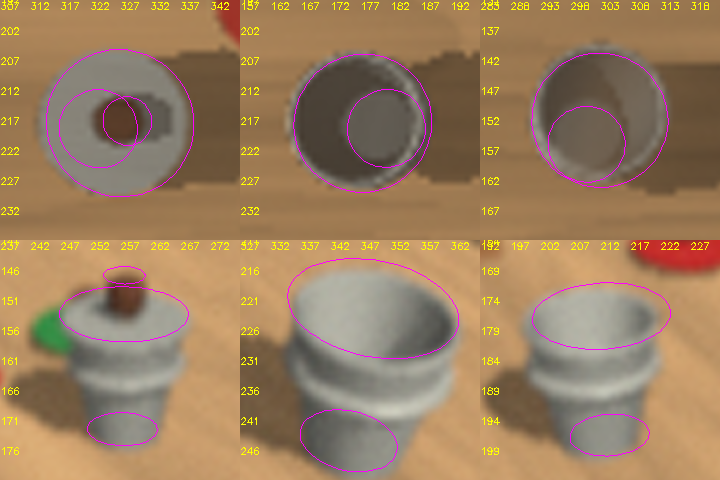

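```bash
cat >> h.py <<'E'
def score(n,g,p):
    q=proj(n,p).astype(np.float32);t=np.roll(q,-1,0)-np.roll(q,1,0);nn=np.c_[t[:,1],-t[:,0]];nn/=np.linalg.norm(nn,axis=1)[:,None]+1e-9
    gx=cv2.remap(g[0],q[None,:,0],q[None,:,1],1)[0];gy=cv2.remap(g[1],q[None,:,0],q[None,:,1],1)[0]
    return np.abs(gx*nn[:,0]+gy*nn[:,1])
def grads(im):
    b=cv2.GaussianBlur(im,(0,0),.8).astype(np.float32);w=np.float32([1,0,-1])@b.transpose(2,0,1).reshape(3,-1)*.5+0
    m=-w.reshape(im.shape[:2])+0*b[...,0]
    return cv2.Sobel(m,-1,1,0),cv2.Sobel(m,-1,0,1)
def ring2(x,y,z,r):
    a=np.linspace(0,2*np.pi,73)[:-1];return np.c_[x+r*np.cos(a),y+r*np.sin(a),0*a+z]
def fit(ims,x0,y0,zr,rad=.008):
    G={n:grads(i) for n,i in ims.items()};d=np.arange(-rad,rad+1e-6,.0005);S={}
    for n in G: S[n]=np.array([[np.mean(np.sqrt(score(n,G[n],ring2(x0+a,y0+b,*zr)))) for b in d] for a in d])
    out={}
    S["both"]=sum(S[n]/S[n].max() for n in G)
    for n in S:
        i,j=np.unravel_index(S[n].argmax(),S[n].shape);out[n]=np.round([x0+d[i],y0+d[j]],4)
    return out
E
python3 - <<'E'
from h import *
I={n:cv2.imread(f"pics/{n}0.png") for n in("top","scene")}
for nm,x,y,zr in [("lid",.437,-.2235,(.0685,.034)),("cup1",.440,.193,(.064,.032)),("cup2",.624,-.161,(.064,.032))]:
    f=fit(I,x,y,zr);print(nm,{k:v.tolist() for k,v in f.items()})
# others for clearance: colored lids
for u in [(555,306),(565,362),(478,403),(528,433)]: print(onplane("top",[u[0]*.64,u[1]*.64],.015).round(3))
print(onplane("top",[(434*.64,341*.64),(410*.64,228*.64),(372*.64,345*.64),(587*.64,220*.64),(335*.64,247*.64)],.02).round(3))
E
```

```text
lid {'top': [0.438, -0.2215], 'scene': [0.439, -0.2215], 'both': [0.4385, -0.2215]}Traceback (most recent call last):
  File "<stdin>", line 4, in <module>
  File "h.py", line 35, in fit
    for n in G: S[n]=np.array([[np.mean(np.sqrt(score(n,G[n],ring2(x0+a,y0+b,*zr)))) for b in d] for a in d])
                                                ~~~~~^^^^^^^^^^^^^^^^^^^^^^^^^^^^^
  File "h.py", line 24, in score
    q=proj(n,p).astype(np.float32);t=np.roll(q,-1,0)-np.roll(q,1,0);nn=np.c_[t[:,1],-t[:,0]];nn/=np.linalg.norm(nn,axis=1)[:,None]+1e-9
      ~~~~^^^^^
  File "h.py", line 7, in proj
    K,D,T=KD(n);Q=(np.atleast_2d(P)-T[:3,3])@T[:3,:3];Q=Q*[1,-1,-1]
          ~~^^^
  File "h.py", line 4, in KD
    c=vision.calibration(n);f=192/np.tan(np.radians(c["fov_y"]/2))
ValueError: time passes only in moves, steps and waits
```

```bash
sed -i 's/^def KD/import functools\n@functools.cache\ndef KD/' h.py
python3 - <<'E'
from h import *
I={n:cv2.imread(f"pics/{n}0.png") for n in("top","scene")}
for nm,x,y,zr in [("cup1",.440,.193,(.064,.032)),("cup2",.624,-.161,(.064,.032))]:
    f=fit(I,x,y,zr);print(nm,{k:v.tolist() for k,v in f.items()})
for u in [(555,306),(565,362),(478,403),(528,433)]: print(onplane("top",[u[0]*.64,u[1]*.64],.015).round(3))
print(onplane("top",[(434*.64,341*.64),(410*.64,228*.64),(372*.64,345*.64),(587*.64,220*.64),(335*.64,247*.64)],.02).round(3))
from scipy.spatial.transform import Rotation as R
s=readout.observe();print(s['clock'],R.from_rotvec(s['ee_rot']).as_matrix().round(3))
E
```

```text
cup1 {'top': [0.442, 0.1935], 'scene': [0.442, 0.1945], 'both': [0.442, 0.194]}
cup2 {'top': [0.6265, -0.1615], 'scene': [0.6275, -0.1635], 'both': [0.6275, -0.162]}
[[ 0.502 -0.316]]
[[ 0.398 -0.331]]
[[ 0.324 -0.17 ]]
[[ 0.27 -0.26]]
[[ 0.438 -0.09 ]
 [ 0.65  -0.048]
 [ 0.431  0.024]
 [ 0.662 -0.379]
 [ 0.615  0.093]]
0.1 [[-0.951  0.309 -0.   ]
 [ 0.309  0.951 -0.001]
 [-0.    -0.001 -1.   ]]
```

Both views agree to about 1 mm: base (0.4385, -0.2215), cups (0.442, 0.194) and (0.6275, -0.162). I'm moving to above the lid now.

Emit:
{"fn": "carry_out", "kwargs": {
  "increments": [25.5,-39.5,0,0,0,0,25.5,-39.5,0,0,0,0,25.5,-39.5,0,0,0,0,25.5,-39.5,0,0,0,0,25.5,-39.5,0,0,0,0,25.5,-39.5,0,0,0,0,25.5,-39.5,0,0,0,0,25.5,-39.5,0,0,0,0,25.5,-39.5,0,0,0,0,25.5,-39.5,0,0,0,0,-1,-42,0,0,0,0,-1,-42,0,0,0,0,-1,-42,0,0,0,0,-1,-42,0,0,0,0,-1,-42,0,0,0,0,-1,-42,0,0,0,0,-1,-42,0,0,0,0,-1,-42,0,0,0,0,-1,-42,0,0,0,0,-1,-42,0,0,0,0],
  "grip": 0.4,
  "newtons": 15
}}

```text
clock: 2.6
position: [0.4376, -0.2217, 0.2266]
ee_rot: [-0.491, -3.103, -0.0]
force: [-0.0, -0.3, -0.0]
width: 0.597
gripper_force: 0.0
```

Emit:
{"fn": "carry_out", "kwargs": {
  "increments": [1,0,-30,0,0,0,0,0,-30,0,0,0,0,0,-30,0,0,0,0,0,-25,0,0,0,0,0,-15,0,0,0,0,0,-10,0,0,0,0,0,-8,0,0,0,0,0,-5.5,0,0,0,0,0,0,0,0,0]
}}

```text
clock: 3.72
position: [0.439, -0.2205, 0.0732]
ee_rot: [0.491, 3.103, 0.0]
force: [-0.1, 0.6, 0.1]
width: 0.607
gripper_force: 0.0
```

Emit:
{"fn": "carry_out", "kwargs": {
  "increments": [0,0,0,0,0,0,0,0,0,0,0,0,0,0,0,0,0,0,0,0,0,0,0,0,0,0,0,0,0,0,0,0,0,0,0,0],
  "grip": 1,
  "newtons": 15
}}

```text
clock: 4.47
position: [0.439, -0.2205, 0.0733]
ee_rot: [0.491, 3.103, 0.0]
force: [-0.0, 0.3, 0.9]
width: 0.232
gripper_force: 15.0
```

Emit:
{"fn": "carry_out", "kwargs": {
  "increments": [0,0,5,0,0,0,0,0,15,0,0,0,0,0,25,0,0,0,0,0,25,0,0,0,17,32,0,0,0,0,17,32,0,0,0,0,17,32,0,0,0,0,17,32,0,0,0,0,17,32,0,0,0,0,17,32,0,0,0,0,0,0,-30,0,0,0,0,0,-30,0,0,0,0,0,-30,0,0,0,0,0,-20,0,0,0,0,0,-10,0,0,0,0,0,0,0,0,0]
}}

```text
clock: 6.48
position: [0.5409, -0.0285, 0.0235]
ee_rot: [-0.491, -3.103, 0.0]
force: [-0.1, -0.1, -0.2]
width: 0.229
gripper_force: 15.0
```

```bash
python3 - <<'E'
from h import *
t=vision.get_image("top")[:,:,::-1];s=vision.get_image("scene")[:,:,::-1]
cv2.imwrite("pics/top1.png",t);cv2.imwrite("pics/scene1.png",s)
f=fit({"top":t,"scene":s},.4385,-.2215,(.064,.032));print(f)
o=np.hstack([cv2.resize(t[100:290,110:390],(400,271)),cv2.resize(s[110:300,130:410],(400,271))])
cv2.imwrite("pics/m2.png",o)
E
```

```text
{'top': array([ 0.438 , -0.2205]), 'scene': array([ 0.4465, -0.2295]), 'both': array([ 0.437, -0.219])}
```

View pics/m2.png

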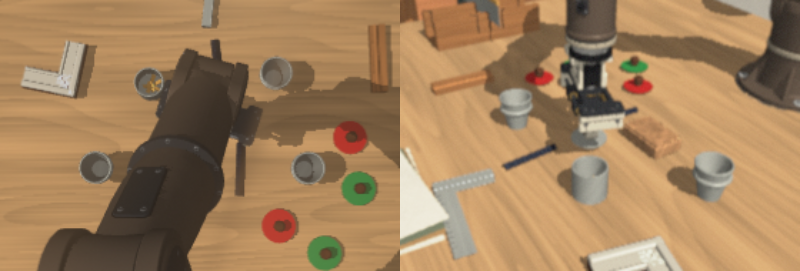

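The lid hangs just above free bench, and the base cup is open and has not moved. I'm setting the lid down.

Emit:
{"fn": "carry_out", "kwargs": {
  "increments": [0,0,-5,0,0,0,0,0,-3,0,0,0,0,0,-1,0,0,0,0,0,0,0,0,0]
}}

```text
clock: 7.08
position: [0.5409, -0.0285, 0.0144]
ee_rot: [-0.491, -3.103, -0.0]
force: [-1.7, 0.6, 2.1]
width: 0.228
gripper_force: 15.0
```

Emit:
{"fn": "carry_out", "kwargs": {
  "increments": [0,0,0,0,0,0,0,0,0,0,0,0,0,0,0,0,0,0,0,0,0,0,0,0,0,0,10,0,0,0,0,0,30,0,0,0,0,0,35,0,0,0,0,0,35,0,0,0,0,0,30,0,0,0],
  "grip": 0.4
}}

```text
clock: 8.2
position: [0.5411, -0.0286, 0.1563]
ee_rot: [0.491, 3.102, 0.0]
force: [1.1, -0.9, 0.0]
width: 0.599
gripper_force: 0.0
```

Emit:
{"fn": "carry_out", "kwargs": {
  "increments": [17.5,-26.5,0,0,0,0,17.5,-26.5,0,0,0,0,17.5,-26.5,0,0,0,0,17,-27,0,0,0,0,17,-27,0,0,0,0,0,0,0,0,0,0,0,0,-30,0,0,0,0,0,-30,0,0,0,0,0,-25,0,0,0,0,0,-15,0,0,0,0,0,-8,0,0,0,0,0,-4,0,0,0,0,0,0,0,0,0],
  "grip": 0
}}

```text
clock: 9.82
position: [0.6277, -0.162, 0.0427]
ee_rot: [0.491, 3.102, 0.0]
force: [-0.5, -0.2, 0.4]
width: 0.998
gripper_force: 0.0
```

Emit:
{"fn": "carry_out", "kwargs": {
  "increments": [0,0,0.3,0,0,0,0,0,0,0,0,0,0,0,0,0,0,0,0,0,0,0,0,0,0,0,0,0,0,0,0,0,0,0,0,0],
  "grip": 1,
  "newtons": 20
}}

```text
clock: 10.58
position: [0.6276, -0.1621, 0.0427]
ee_rot: [0.491, 3.103, -0.0]
force: [-0.5, 0.3, 2.6]
width: 0.703
gripper_force: 20.0
```

Emit:
{"fn": "carry_out", "kwargs": {
  "increments": [0,0,5,0,0,0,0,0,15,0,0,0,0,0,30,0,0,0,0,0,35,0,0,0,0,0,35,0,0,0,-31.5,-10,0,0,0,0,-31.5,-10,0,0,0,0,-31.5,-10,0,0,0,0,-31.5,-10,0,0,0,0,-31.5,-10,0,0,0,0,-31.5,-9,0,0,0,0,0,0,-20,0,0,0,0,0,-15,0,0,0,0,0,-10,0,0,0,0,0,0,0,0,0]
}}

```text
clock: 12.45
position: [0.4383, -0.2208, 0.1169]
ee_rot: [-0.49, -3.102, -0.0]
force: [0.8, 0.1, -1.3]
width: 0.701
gripper_force: 20.0
```

```bash
python3 - <<'E'
from h import *
t=vision.get_image("top")[:,:,::-1];s=vision.get_image("scene")[:,:,::-1]
p=readout.observe();x,y,z=p["position"];print(p["position"],p["force"])
b=proj("scene",[.438,-.221,.07])[0]
R=[ring(.438,-.221,.066,.032),ring(.438,-.221,0,.019),ring(x,y,z-.043,.019),ring(x,y,z+.023,.032)]
a=crop(s,b,28,10,R,"scene");c=crop(s,b,28,10)
cv2.imwrite("pics/m3.png",cv2.resize(np.hstack([c,a]),(800,400)))
E
```

```text
[ 0.43876661 -0.2211061   0.1176872 ] [ 1.07082126 -0.07098539 -0.8807055 ]
```

View pics/m3.png

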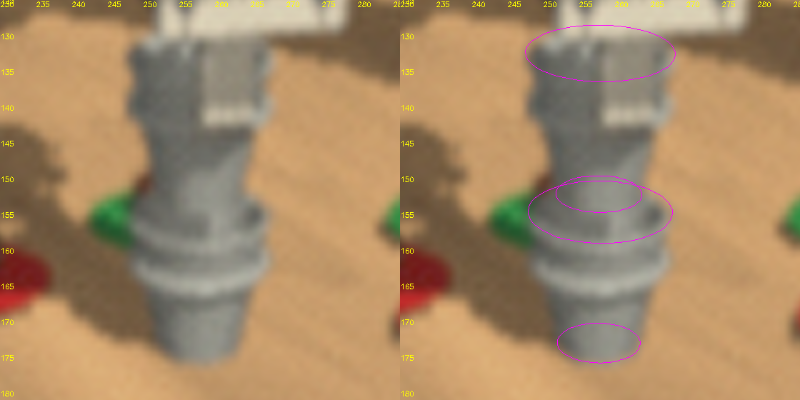

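The held cup sits concentric above the base cup (both centred at column ~257), so I'm lowering it.

Emit:
{"fn": "carry_out", "kwargs": {
  "increments": [0,0,-10,0,0,0,0,0,-10,0,0,0,0,0,-10,0,0,0,0,0,-6,0,0,0,0,0,-4,0,0,0,0,0,-3,0,0,0,0,0,0,0,0,0]
}}

```text
clock: 13.42
position: [0.4384, -0.221, 0.0745]
ee_rot: [-0.491, -3.103, -0.0]
force: [-0.4, 0.1, -1.8]
width: 0.702
gripper_force: 20.0
```

Emit:
{"fn": "carry_out", "kwargs": {
  "increments": [0,0,-2,0,0,0,0,0,-2,0,0,0,0,0,-1,0,0,0,0,0,0,0,0,0]
}}

```text
clock: 13.92
position: [0.4384, -0.221, 0.0695]
ee_rot: [-0.491, -3.103, -0.0]
force: [-0.9, -0.2, -0.7]
width: 0.705
gripper_force: 20.0
```

Emit:
{"fn": "carry_out", "kwargs": {
  "increments": [0,0,-0.7,0,0,0,0,0,-0.4,0,0,0,0,0,0,0,0,0]
}}

```text
clock: 14.3
position: [0.4386, -0.221, 0.0686]
ee_rot: [0.491, 3.103, 0.0]
force: [-0.3, 1.0, 1.8]
width: 0.704
gripper_force: 20.0
```

Emit:
{"fn": "carry_out", "kwargs": {
  "increments": [0,0,0,0,0,0,0,0,0,0,0,0,0,0,0,0,0,0,0,0,0,0,0,0,0,0,10,0,0,0,0,0,30,0,0,0,0,0,30,0,0,0,0,0,30,0,0,0],
  "grip": 0
}}

```text
clock: 15.3
position: [0.4383, -0.2211, 0.17]
ee_rot: [0.491, 3.103, -0.0]
force: [0.4, 0.3, 0.7]
width: 0.997
gripper_force: 0.0
```

Emit:
{"fn": "carry_out", "kwargs": {
  "increments": [0.3,41.5,0,0,0,0,0.3,41.5,0,0,0,0,0.3,41.5,0,0,0,0,0.3,41.5,0,0,0,0,0.3,41.5,0,0,0,0,0.3,41.5,0,0,0,0,0.3,41.5,0,0,0,0,0.3,41.5,0,0,0,0,0.5,41.5,0,0,0,0,0.5,41.5,0,0,0,0,0,0,0,0,0,0,0,0,-30,0,0,0,0,0,-30,0,0,0,0,0,-30,0,0,0,0,0,-20,0,0,0,0,0,-10,0,0,0,0,0,-5.5,0,0,0,0,0,0,0,0,0]
}}

```text
clock: 17.55
position: [0.4421, 0.1939, 0.0433]
ee_rot: [0.491, 3.103, 0.0]
force: [-0.6, 0.6, 0.1]
width: 1.0
gripper_force: 0.0
```

```bash
python3 - <<'E'
from h import *
t=vision.get_image("top")[:,:,::-1];s=vision.get_image("scene")[:,:,::-1]
p=readout.observe();print(p["position"],p["force"],p["width"])
f=fit({"top":t,"scene":s},.4385,-.2215,(.090,.032));print(f)
cv2.imwrite("pics/m4.png",np.hstack([cv2.resize(t[100:290,110:390],(400,271)),cv2.resize(s[100:290,130:410],(400,271))]))
E
```

```text
[0.44227531 0.19414406 0.04357324] [-0.03920294 -0.29850058 -0.00246212] 1.00124947451381
{'top': array([ 0.4385, -0.219 ]), 'scene': array([ 0.439, -0.221]), 'both': array([ 0.4385, -0.2195])}
```

View pics/m4.png

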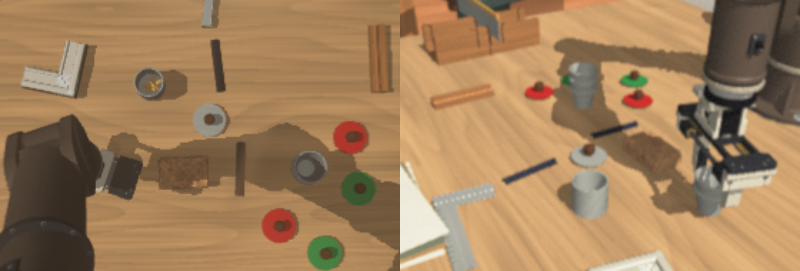

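The first cup is nested upright (lip fit at 0.4385, -0.2195), the lid lies flat with its knob up, and the gripper straddles the second cup. I'm gripping it.

Emit:
{"fn": "carry_out", "kwargs": {
  "increments": [0,0,0,0,0,0,0,0,0,0,0,0,0,0,0,0,0,0,0,0,0,0,0,0,0,0,0,0,0,0,0,0,0,0,0,0],
  "grip": 1,
  "newtons": 20
}}

```text
clock: 18.4
position: [0.442, 0.1941, 0.043]
ee_rot: [0.491, 3.103, 0.0]
force: [-0.7, 0.9, 3.2]
width: 0.7
gripper_force: 20.0
```

Emit:
{"fn": "carry_out", "kwargs": {
  "increments": [0,0,5,0,0,0,0,0,15,0,0,0,0,0,30,0,0,0,0,0,35,0,0,0,0,0,35,0,0,0,0,0,20,0,0,0,-0.3,-41.5,0,0,0,0,-0.3,-41.5,0,0,0,0,-0.3,-41.5,0,0,0,0,-0.3,-41.5,0,0,0,0,-0.3,-41.5,0,0,0,0,-0.3,-41.5,0,0,0,0,-0.3,-41.5,0,0,0,0,-0.3,-41.5,0,0,0,0,-0.5,-41.5,0,0,0,0,-0.5,-41,0,0,0,0,0,0,-20,0,0,0,0,0,-15,0,0,0,0,0,0,0,0,0]
}}

```text
clock: 20.78
position: [0.4377, -0.2196, 0.1473]
ee_rot: [-0.49, -3.101, -0.001]
force: [-0.5, 0.2, -0.8]
width: 0.698
gripper_force: 20.0
```

```bash
python3 - <<'E'
from h import *
s=vision.get_image("scene")[:,:,::-1]
p=readout.observe();x,y,z=p["position"];print(p["position"],p["force"],p["width"])
b=proj("scene",[.438,-.221,.09])[0]
R=[ring(.4385,-.2205,.092,.032),ring(.438,-.221,0,.019),ring(x,y,z-.043,.019),ring(x,y,z+.023,.032)]
a=crop(s,b,32,9,R,"scene");c=crop(s,b,32,9)
cv2.imwrite("pics/m5.png",cv2.resize(np.hstack([c,a]),(800,400)))
E
```

```text
[ 0.43819804 -0.21979221  0.14792719] [ 0.57313156  0.40846224 -1.29955923] 0.6971339356315825
```

View pics/m5.png

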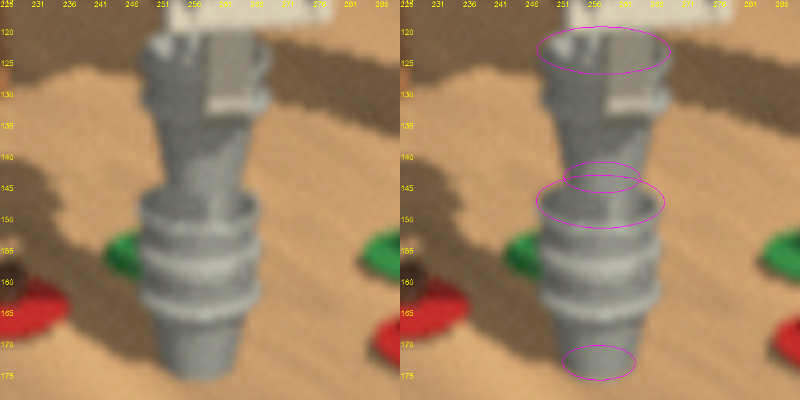

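The first cup is nested with its bead on the lip, and the second cup is aligned above it (centre columns ~257 and ~256). I'm lowering it.

Emit:
{"fn": "carry_out", "kwargs": {
  "increments": [0.3,-0.7,-10,0,0,0,0,0,-10,0,0,0,0,0,-10,0,0,0,0,0,-8,0,0,0,0,0,-5,0,0,0,0,0,-4,0,0,0,0,0,-2,0,0,0,0,0,-2,0,0,0,0,0,-1,0,0,0,0,0,0,0,0,0]
}}

```text
clock: 22.08
position: [0.4388, -0.2212, 0.096]
ee_rot: [0.491, 3.103, 0.0]
force: [0.5, -0.4, -1.6]
width: 0.7
gripper_force: 20.0
```

Emit:
{"fn": "carry_out", "kwargs": {
  "increments": [0,0,-0.5,0,0,0,0,0,-0.3,0,0,0,0,0,0,0,0,0]
}}

```text
clock: 22.45
position: [0.4388, -0.2213, 0.0952]
ee_rot: [0.491, 3.103, 0.0]
force: [0.4, 0.7, -0.6]
width: 0.7
gripper_force: 20.0
```

Emit:
{"fn": "carry_out", "kwargs": {
  "increments": [0,0,-0.5,0,0,0,0,0,-0.3,0,0,0,0,0,0,0,0,0]
}}

```text
clock: 22.82
position: [0.4392, -0.2216, 0.095]
ee_rot: [0.491, 3.102, -0.0]
force: [-0.9, 1.0, 8.2]
width: 0.701
gripper_force: 20.0
```

Emit:
{"fn": "carry_out", "kwargs": {
  "increments": [0,0,0.4,0,0,0,0,0,0,0,0,0,0,0,0,0,0,0,0,0,0,0,0,0,0,0,10,0,0,0,0,0,30,0,0,0,0,0,30,0,0,0,0,0,30,0,0,0],
  "grip": 0
}}

```text
clock: 23.82
position: [0.4386, -0.2213, 0.1963]
ee_rot: [0.491, 3.103, -0.0]
force: [0.5, 0.3, -0.5]
width: 0.997
gripper_force: 0.0
```

Emit:
{"fn": "carry_out", "kwargs": {
  "increments": [17,32,0,0,0,0,17,32,0,0,0,0,17,32,0,0,0,0,17,32,0,0,0,0,17,32,0,0,0,0,17,33,0,0,0,0,0,0,-40,0,0,0,0,0,-40,0,0,0,0,0,-40,0,0,0,0,0,-30,0,0,0,0,0,-15,0,0,0,0,0,-10,0,0,0,0,0,-5,0,0,0,0,0,0,0,0,0],
  "grip": 0.4,
  "newtons": 15
}}

```text
clock: 25.58
position: [0.5411, -0.0282, 0.0152]
ee_rot: [0.491, 3.102, 0.0]
force: [0.7, -0.1, -0.1]
width: 0.602
gripper_force: 0.0
```

```bash
python3 - <<'E'
from h import *
t=vision.get_image("top")[:,:,::-1];s=vision.get_image("scene")[:,:,::-1]
f=fit({"top":t,"scene":s},.4385,-.2205,(.116,.032));print(f)
b=proj("scene",[.438,-.221,.07])[0];x,y=f["both"]
R=[ring(x,y,.118,.032),ring(x,y,0,.019)]
a=crop(s,b,28,10,R,"scene")
l=cv2.resize(s[100:290,130:410],(560,380));l=cv2.copyMakeBorder(l,0,180,0,0,0)
cv2.imwrite("pics/m6.png",cv2.resize(np.hstack([a,l]),(800,400)))
E
```

```text
{'top': array([ 0.4375, -0.216 ]), 'scene': array([ 0.4465, -0.2215]), 'both': array([ 0.4365, -0.2165])}
```

View pics/m6.png

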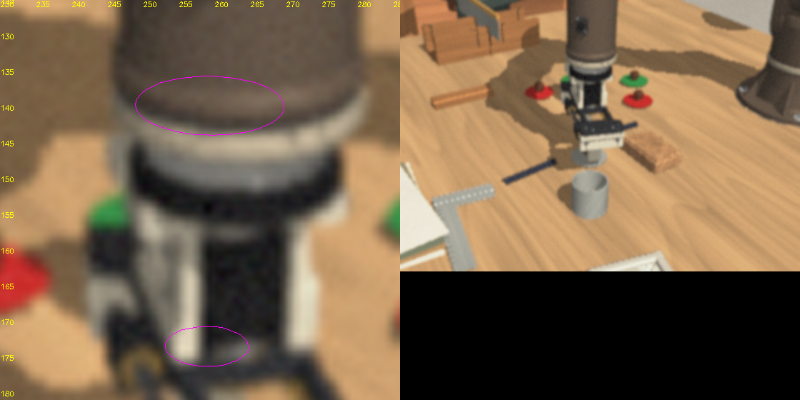

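The arm hides the stack in the scene view. I'll grip the lid, lift it, move toward the stack from the left and look again.

Emit:
{"fn": "carry_out", "kwargs": {
  "increments": [0,0,-0.5,0,0,0,0,0,0,0,0,0,0,0,0,0,0,0,0,0,0,0,0,0,0,0,0,0,0,0],
  "grip": 1
}}

```text
clock: 26.3
position: [0.5408, -0.0282, 0.0143]
ee_rot: [0.491, 3.103, 0.0]
force: [0.4, -0.3, 1.0]
width: 0.228
gripper_force: 15.0
```

Emit:
{"fn": "carry_out", "kwargs": {
  "increments": [0,0,5,0,0,0,0,0,15,0,0,0,0,0,35,0,0,0,0,0,40,0,0,0,0,0,40,0,0,0,0,0,30,0,0,0,-25,20,0,0,0,0,-25,20,0,0,0,0,-25,20,0,0,0,0,-25,20,0,0,0,0,0,0,0,0,0,0]
}}

```text
clock: 27.68
position: [0.4391, 0.0531, 0.18]
ee_rot: [-0.487, -3.103, -0.002]
force: [0.6, -1.6, -0.7]
width: 0.233
gripper_force: 15.0
```

```bash
python3 - <<'E'
from h import *
t=vision.get_image("top")[:,:,::-1];s=vision.get_image("scene")[:,:,::-1]
print(readout.observe()["position"])
f=fit({"top":t,"scene":s},.4385,-.2205,(.116,.032));print(f)
b=proj("scene",[.438,-.221,.07])[0];x,y=.4385,-.221
R=[ring(x,y,.118,.032),ring(x,y,0,.019)]
a=crop(s,b,28,10,R,"scene");c=crop(t,proj("top",[x,y,.118])[0],28,10,R)
cv2.imwrite("pics/m7.png",cv2.resize(np.hstack([a,c]),(800,400)))
E
```

```text
[0.44118539 0.05171131 0.18009875]
{'top': array([ 0.438 , -0.2185]), 'scene': array([ 0.4395, -0.221 ]), 'both': array([ 0.439 , -0.2195])}
```

View pics/m7.png

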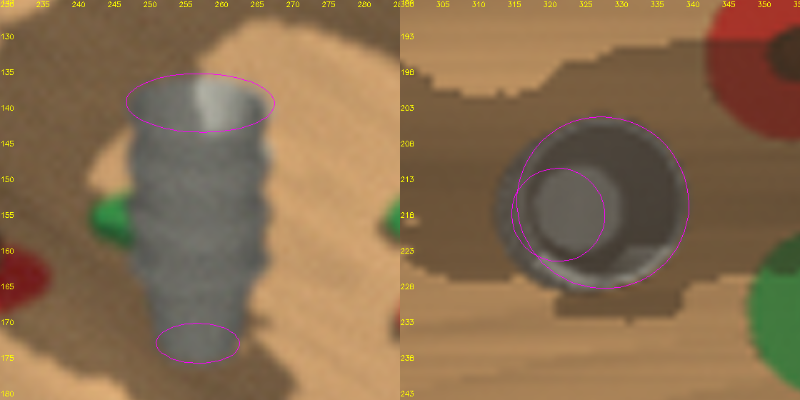

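The stack is fully nested: the rings at 118 mm match the lip in both views, centred near (0.4385, -0.2205). Next the lid goes on.

Emit:
{"fn": "carry_out", "kwargs": {
  "increments": [-0.2,-30,0,0,0,0,-0.2,-35,0,0,0,0,-0.2,-40,0,0,0,0,-0.2,-40,0,0,0,0,-0.2,-40,0,0,0,0,-0.2,-35,0,0,0,0,-0.2,-30,0,0,0,0,-0.4,-20,0,0,0,0,-0.2,-2,0,0,0,0,0,0,-20,0,0,0,0,0,-15,0,0,0,0,0,-7,0,0,0,0,0,0,0,0,0,0,0,0,0,0,0]
}}

```text
clock: 29.52
position: [0.4391, -0.2203, 0.1377]
ee_rot: [0.491, 3.102, -0.0]
force: [-0.5, 0.2, -0.4]
width: 0.234
gripper_force: 15.0
```

Emit:
{"fn": "carry_out", "kwargs": {
  "increments": [0,0,-3,0,0,0,0,0,-2,0,0,0,0,0,-2,0,0,0,0,0,0,0,0,0]
}}

```text
clock: 30.02
position: [0.4386, -0.2202, 0.1301]
ee_rot: [-0.491, -3.103, -0.0]
force: [-0.1, 0.6, -0.5]
width: 0.229
gripper_force: 15.0
```

Emit:
{"fn": "carry_out", "kwargs": {
  "increments": [0,0,-2,0,0,0,0,0,-1.5,0,0,0,0,0,-0.7,0,0,0,0,0,0,0,0,0]
}}

```text
clock: 30.52
position: [0.4387, -0.2202, 0.126]
ee_rot: [-0.491, -3.103, -0.0]
force: [-0.8, -0.1, -1.1]
width: 0.228
gripper_force: 15.0
```

Emit:
{"fn": "carry_out", "kwargs": {
  "increments": [0,0,-0.6,0,0,0,0,0,-0.4,0,0,0,0,0,0,0,0,0]
}}

```text
clock: 30.9
position: [0.4389, -0.2203, 0.1252]
ee_rot: [0.491, 3.103, 0.0]
force: [-0.5, 0.5, 3.2]
width: 0.229
gripper_force: 15.0
```

Seated with light contact. I'm releasing, backing off and checking.

Emit:
{"fn": "carry_out", "kwargs": {
  "increments": [0,0,0,0,0,0,0,0,0,0,0,0,0,0,0,0,0,0,0,0,0,0,0,0,0,0,10,0,0,0,0,0,25,0,0,0,0,0,30,0,0,0,0,0,30,0,0,0,0,40,0,0,0,0,0,40,0,0,0,0,0,40,0,0,0,0,0,40,0,0,0,0,0,40,0,0,0,0,0,40,0,0,0,0,0,40,0,0,0,0,0,0,0,0,0,0],
  "grip": 0.4
}}

```text
clock: 32.9
position: [0.4388, 0.0627, 0.2206]
ee_rot: [0.483, 3.104, 0.001]
force: [-0.0, -0.6, -0.3]
width: 0.6
gripper_force: 0.0
```

```bash
python3 - <<'E'
from h import *
t=vision.get_image("top")[:,:,::-1];s=vision.get_image("scene")[:,:,::-1]
b=proj("scene",[.438,-.221,.08])[0];x,y=.4385,-.2205
R=[ring(x,y,.121,.034),ring(x,y,.143,.011),ring(x,y,0,.019)]
a=crop(s,b,28,10,R,"scene");c=crop(t,proj("top",[x,y,.118])[0],28,10,R)
l=cv2.resize(t,(560,420));m=cv2.resize(s,(560,420))
cv2.imwrite("pics/m8.png",cv2.resize(np.vstack([np.hstack([a,c]),np.hstack([m,l])]),(685,600)))
E
```

```text
(no output)
```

View pics/m8.png

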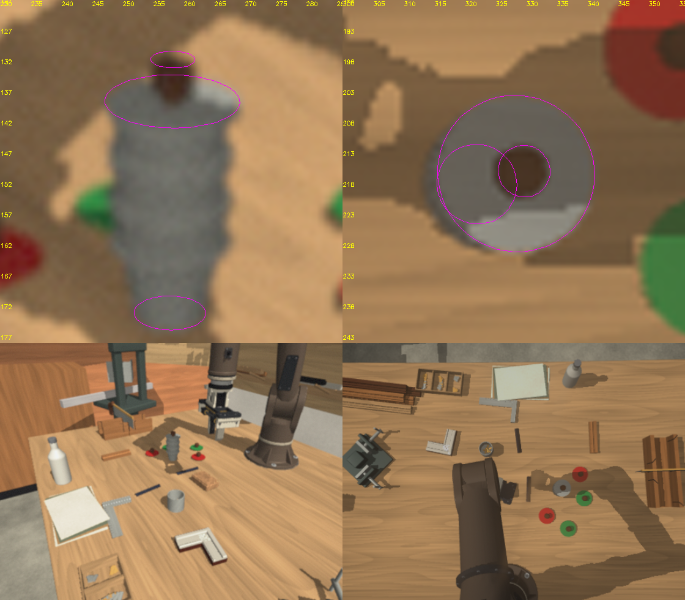

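The lid is square on the stack, with plate and knob matching the model rings in both views, and nothing else has been disturbed. I'm handing in.

```bash
python3 -c "
from cell import arm
print(arm.sign_off())"
```

```text
the job is handed in; nothing more can be done
None
```

Both loose cups are nested fully home in the covered cup, the lid is back squarely on top, and nothing else on the bench was disturbed; I handed the job in at about 33 s on the robot's clock.

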